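Fit the long cell in the bead spinner

TASK

Take the longer of the two round cells from the grooved wooden board and fit it in the bead spinner's open cell bay: flat end against the spring contact, tucked under the white bar, then the nub end pressed down between the two steel clips until they snap over it and the cell lies level, fully home. The height of the bay in the spinner differs from start to start and the parts are light, so feel your way and never force them (a few newtons seat the flat end, about 10 N snaps the other in, and 20 N is too much); leave the short cell and everything else on the bench where it is, and let go at the end.

Things in the scene. Friction and masses are not known exactly. Their poses are not given: they have to be found in the camera images.
- cell_mid (a point): Centre of the LONG cell: a plain grey cylinder, 26 mm in diameter, 65 mm long over all (63 mm body and a 2 mm nub), about 90 g, lying level in a groove. Axes: x along the cell, from the flat end to the nub end; it may roll about x, so its y and z mean nothing.
- cell_nub (a point): Tip of the nub on the long cell's axis (nub 9 mm in diameter, 2 mm high); 32.5 mm from the centre along +x.
- cell_flat (a point): Centre of the long cell's flat end face; 32.5 mm from the centre along -x.
- short_mid (a point): Centre of the SHORT cell, the one to leave alone: same look and diameter, 50 mm long, in the other groove of the board.
- board: Fixed wooden board 100 (x) x 120 (y) x 16 mm, origin at the middle of its underside. Two grooves along its x at y = -29 and +29 mm, each made of two rods whose tops are 20 mm above the table and 17 mm apart; one cell lies in each, axis 30 mm above the table, nub towards the board's +x. Either cell can be in either groove.
- spinner: Bead spinner, fixed: white base 20 mm high, from x = -68 to +62 and y = -45 to +120 mm, origin on the table below the middle of the cell bay, x along the bay. A wooden bowl (64 mm across, rim 60 mm above the table) stands at y = +82 mm. The spinner may be on either side of the board.
- bay (a point): Centre of the seated long cell IF the bay is at mid height: 52.4 mm above the table, on the bay axis. The whole bay (rails, plate, bar, wall, clips) is one insert set by a stiff adjuster anywhere up to 12 mm higher or lower than this and the points below say; that is not measured, so feel for it. x runs from the spring end to the clip end, z up. Fingers have room beside the cell from x = -26 to +17 mm.
- plate (a point): Middle of the free contact plate's front face (24 x 24 mm, sprung, faces +x), 29.5 mm from the bay point towards -x, insert at mid height; a seated cell holds it 3 mm further back. In front of it the cell lies on two rails 17 mm apart (x = -44 to +29 mm), its lowest line 13 mm below the axis and 3.4 mm above the insert's floor.
- bar (a point): Middle of the underside of the white bar over the spring end, 31 mm from the bay point towards -x and 18 mm above the bay axis (insert at mid height). Bar 8 (x) x 40 (y) x 4 mm, on posts at y = +-15 to 20 mm. Behind it (-x) are side cheeks (same y, up to 4 mm above the axis) and a back wall at x = -52 to -58 mm (top 10 mm above the axis).
- end_wall (a point): On the bay axis (insert at mid height) at the upright face of the wall at the clip end, x = +30.5 mm; it stops the cell's 63 mm body, the nub goes in its 13 mm slot. Upright to 6 mm below the axis, then sloping outwards as a lead-in, up to 8 mm above the axis 10 mm further out. Free plate to wall is only 60 mm: the cell goes in tilted 20 to 25 degrees, flat end low, held nearer its flat end.
- clips (a point): Midway between two steel clips (insert at mid height): 6 mm bars along x, x = +18 to +30 mm, y = +-14 mm, 7 mm above the axis. They spring apart as the cell is pressed between them, then close over it; tops 3 mm below a seated cell's top. Let go while tilted, the cell stays, nub end on clips and sloped wall; pressing that end down with about 10 N wedges it home.
- contact (a joint): Travel of the contact plate, in m: 0 free, grows as it is pushed towards the bay's -x, 0.003 with the cell seated, stop at 0.012. It takes 0.9 N to start and 0.3 N for each mm.
- cell: The long cell's body; same point and axes as its centre.
- bangle: Loose white ceramic ring, 60 mm across, 14 mm high, origin under its middle; leave alone.
- jar: Loose small glaze jar, 42 mm in diameter, 58 mm high, origin under its middle; leave alone.
- sponge: Loose block 70 x 45 x 25 mm, origin under its middle; leave alone.
- dish: Loose white bowl, 76 mm across, 35 mm high, origin under its middle; leave alone.
- jar_lid: Loose black lid, 48 mm in diameter, 10 mm high, origin under its middle; leave alone.
Mind the look-alikes: they are no part of the job. What is shaped like the spinner but green is not meant. What is shaped like the cell but yellow is not meant.

How it is judged:
On the way:
1. the long cell is lifted clear of its groove (height (world z) of cell_mid above 0.05 m), for 0.1 s.
At the end, for the whole second after the job is handed in: The long cell lies at rest, released, level in the bay: middle within 3 mm sideways and 14.5 mm in height of the mid-height bay point, in line with the bay within 0.06 rad, nub tip at the +x end 29 to 36 mm from the bay point, contact plate held in by over 2 mm (z of cell_mid in the frame of bay between -0.0145 and 0.0145 m and x of cell_nub in the frame of bay between 0.029 and 0.036 m and y of cell_mid in the frame of bay between -0.003 and 0.003 m and angle between the x axis of cell_mid and the x axis of bay, either way round below 0.06 rad and value of joint contact above 0.002 m and linear speed of cell below 0.02 m/s); the robot touches nothing.
It fails at once if the cell is forced: its contact forces on the spinner add up to more than 36 N (contact force between cell and spinner above 36 N).
It fails at once if the gripper or arm pushes on the spinner itself with more than 25 N (contact force between any of the arm, the fingers and spinner above 25 N).
It fails at once if the short cell is moved by more than 15 mm (distance of short_mid from where it was at the start of the episode above 0.015 m).
It fails at once if the bangle, jar, jar lid, dish or sponge block is moved by more than 20 mm (distance of any of jar, dish, bangle, sponge, jar_lid from where it was at the start of the episode above 0.02 m).
It also fails if it takes over 67 s, if anything falls off the work surface, if the arm or the gripper's body presses on something with over 40 N, if the wrist force passes 120 N, or if a joint passes its speed limit or range.

ROBOT

A 6-joint arm with a two-finger parallel gripper is mounted at the origin on the work surface. World frame = base frame: x ahead of the robot, y to its left, z up, the work surface at z = 0. Lengths are in m, angles in rad, forces in N, time in s.
With the tool pointing down it reaches from about 0.35 to 0.775 m from the base axis. Payload 7.3 kg.
Tool frame: the origin (TCP) lies on the centre line of the jaws, within the pads' length; the fingertips stand ahead of it and the grasp point (between the pads) lies 11 mm behind it (robot.nose_length is the z of the fingertips in the tool frame, in m); z points along the fingers, y is the line along which they close (so a half turn about z gives the same grasp; the last joint's range is limited). The gripper opens to 92 mm and grips with 3 to 60 N. Pads are 19 mm wide; open, the fingers measure 130 mm over their backs; the gripper's body (75 mm by 190 mm) begins 47 mm behind the grasp point.
Start: joints at [1.014, 0.342, 1.524, -0, 1.275, -0.146], TCP at [0.21, 0.481, 0.235] pointing down, gripper open.
Joint ranges: [-2.53, 2.53], [-0.77, 2.02], [0.04, 2.7], [-1, 4.14], [0.28, 2.66], [-3.11, 3.11]. Speed limits (rad/s): [2.57, 2.57, 3.14, 3.14, 3.14, 3.14].

INTERFACE

Orientations are given as [roll, pitch, yaw] about the fixed x, y, z axes, in that order (R = Rz(yaw) Ry(pitch) Rx(roll)).
In Python, from cell import robot, cams gives the robot as it stands. The module is installed in compiled form; this text tells all that it offers.
- The arm moves only by the tool carry_out, never from a script. Its argument "deltas" is a list of rows, each a list of 7 numbers: the shift along the tool's x, y, z in cm, then the turn, a rotation vector about the tool's x, y, z in rad, then the opening, from 0 (shut) to 1 (fully open). A call has exactly 8 rows; each row shifts and turns the commanded pose from where the row before left it, along the tool's axes as they then stand; what a row does not reach is not made up. A row lasts 1/12 s, in which the tool goes at most 41.7 mm and 7.16 degrees, less where a joint would pass 70% of its speed; a pose out of reach is approached as far as the arm can. A call is refused whole if a number of a shift passes 4.17 or a number of a turn 0.125, either way. A call with a gripper value outside its range is refused whole. The fingers move at their own pace and stop on an object; "force" is the grip in N (left out, the last holds). Time passes only in rows, so rows that do not move let the fingers close, or fill a call up. It gives the time, the measured TCP pose, the force, the opening and the grip force at its end, in the units of the state.
- robot.observe(): the state, without advancing time (a new reading comes with each control period).
- cams.read_camera(name): name is "side" or "top"; returns a dict with "image" (420x560x3 uint8, blue, green, red), "depth" (420x560 float32, m along the optical axis (not along the pixel's ray), 0 where there is no reading), "fx", "fy", "cx", "cy" (pixels), "world_to_cam" (4x4, takes a point from world to camera coordinates). Camera axes: x right, y up, looking along -z (the intrinsics and any distortion apply to the point x, -y, -z); pixel columns grow to the right and rows downward; lengths in m; the calibration is good to about 2 mm. A picture is of the moment at which its call begins.
- robot.hand_in(): hands the job in; it is judged then, once.
The state is a dict: "time": time; "qpos": joint angles; "qvel": joint speeds; "joint_efforts": joint torques, N m; "tool_pos": TCP position; "tool_rot": TCP orientation; "contact_force": force on the tool from outside, world axes, zero at the start; "torque": the same for the moment, N m; "opening": finger opening in m; "grip_force": force on a finger pad.
Only numpy, scipy, OpenCV 4.12 (cv2) and the standard library are available. Lean on these libraries where they do the work, as an engineer would, in place of code of your own. Each camera call takes 0.05 s, during which the arm holds its last target. There are 200 camera calls.

## Working session

There is one attempt and no reset: what is moved stays moved. The work goes in short steps, Python scripts to look and compute and a tool call to move; the robot and the scene stay as the last step left them, time stands still between calls to the robot, and variables do not carry over. Pictures are saved under pics/ and viewed, at most 10 in all, crops included, and the job is handed in when it is done.

Besides the shell and the picture viewer there is one more tool, called after "Request:" in YAML: its name, and indented under it one key for each argument. carry_out: Moves the arm, as the interface text tells. Its arguments: {"type":"object","properties":{"deltas":{"type":"array","items":{"type":"array","items":{"type":"number"}}},"force":{"type":"number"}},"required":["deltas"]}

```bash
mkdir -p pics
cat > h.py <<'E'
import numpy as np, cv2
from scipy.spatial.transform import Rotation as R
from cell import robot, cams
def cam(n):
    c=cams.read_camera(n); c['M']=np.linalg.inv(c['world_to_cam']); return c
def ray(c,u,v):
    d=np.array([(u-c['cx'])/c['fx'],-(v-c['cy'])/c['fy'],-1]); return c['M'][:3,3],c['M'][:3,:3]@d
def onz(c,u,v,z):
    o,d=ray(c,u,v); return o+d*(z-o[2])/d[2]
def cloud(c):
    v,u=np.mgrid[:420,:560]; D=c['depth']
    p=np.stack([(u-c['cx'])/c['fx']*D,-(v-c['cy'])/c['fy']*D,-D],-1)
    return p@c['M'][:3,:3].T+c['M'][:3,3]
def proj(c,p):
    q=c['world_to_cam'][:3,:3]@np.array(p)+c['world_to_cam'][:3,3]
    return c['cx']+c['fx']*q[0]/-q[2], c['cy']-c['fy']*q[1]/-q[2]
E
python3 - <<'E'
from h import *
s=robot.observe(); print({k:np.round(v,3) for k,v in s.items()}, robot.nose_length)
for n in('top','side'):
    c=cam(n); cv2.imwrite(f'pics/{n}0.png',c['image']); print(n,c['fx'],c['M'].round(3).tolist())
E
```

```text
{'time': np.float64(0.0), 'qpos': array([ 1.014,  0.343,  1.525, -0.   ,  1.275, -0.146]), 'qvel': array([ 0.002,  0.   , -0.001,  0.001, -0.001,  0.001]), 'joint_efforts': array([-1.0000e-03, -4.3125e+01, -2.4422e+01,  7.2000e-02,  5.6000e-02,
       -0.0000e+00]), 'tool_pos': array([0.209, 0.481, 0.234]), 'tool_rot': array([-3.14 , -0.   ,  2.731]), 'contact_force': array([-0.063,  0.133,  0.011]), 'torque': array([ 0.044, -0.017,  0.015]), 'grip_force': np.float64(0.0), 'opening': np.float64(0.092)} 0.008
top 429.7600473081069 [[-0.018, 0.99, -0.138, 0.443], [-1.0, -0.017, 0.014, -0.042], [0.012, 0.138, 0.99, 1.029], [0.0, 0.0, 0.0, 1.0]]
side 540.6052129927301 [[0.804, 0.418, -0.422, 0.065], [-0.594, 0.548, -0.589, -0.715], [-0.015, 0.725, 0.689, 0.868], [0.0, 0.0, 0.0, 1.0]]
```

View pics/top0.png

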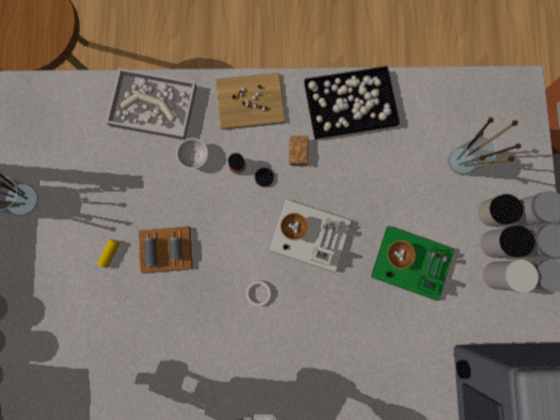

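View pics/side0.png

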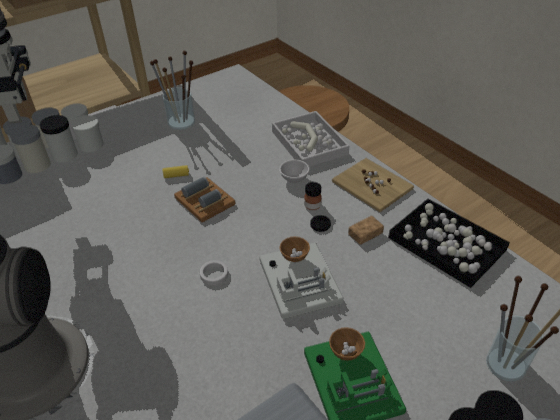

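Candidates: left grey cell on the board (top px 151,249; looks longer), right grey cell (176,249; shorter), yellow cell (108,253; decoy). White spinner (312,237) is the target and the green one (413,263) a decoy. I'll check that with one close crop.

Run:
```python
from h import *
c=cam('top'); s=cam('side'); I=c['image']
a=cv2.resize(I[220:280,130:200],(390,334),interpolation=3); b=cv2.resize(I[195:275,265:360],(397,334),interpolation=3)
d=cv2.resize(s['image'][230:320,255:350],(397,250),interpolation=3);e=cv2.resize(s['image'][170:225,170:240],(390,250),interpolation=3)
cv2.imwrite('pics/crop.png',np.vstack([np.hstack([a,b]),np.hstack([e,d])]))
P=cloud(c)
for lab,(u0,u1,v0,v1) in {'board':(130,200,220,280),'spin':(262,362,192,280)}.items():
    sub=P[v0:v1,u0:u1]; z=sub[...,2]
    col=I[v0:v1,u0:u1].astype(int); hsv=cv2.cvtColor(I[v0:v1,u0:u1],cv2.COLOR_BGR2HSV)
    m=((z>0.008)&(z<0.1)).astype(np.uint8)
    p=sub[m>0]; r=cv2.minAreaRect(p[:,:2].astype(np.float32)*1000); print(lab,r, 'zmax',np.percentile(z,99))
    if lab=='board':
        m2=((z>0.03)&(z<0.1)&(hsv[...,1]<90)).astype(np.uint8)
        n,L,st,_=cv2.connectedComponentsWithStats(m2)
        for i in range(1,n):
            if st[i,4]>30:
                q=sub[L==i]; print(st[i],cv2.minAreaRect(q[:,:2].astype(np.float32)*1000),q[:,2].max())
```

```text
board ((492.8624267578125, 204.574951171875), (99.99691009521484, 120.9381332397461), 3.973562717437744) zmax 0.04665431707587362
[ 14  18  13  29 323] ((487.04510498046875, 233.0640869140625), (64.44557189941406, 26.519245147705078), 3.9431369304656982) 0.050566728498983915
[ 40  18  12  22 237] ((493.349609375, 174.9035186767578), (47.87746810913086, 25.94542121887207), 0.5988667607307434) 0.04983543252564082
spin ((514.3250122070312, -154.95635986328125), (200.94540405273438, 130.4912872314453), 70.84642028808594) zmax 0.06734343593937477
```

View pics/crop.png

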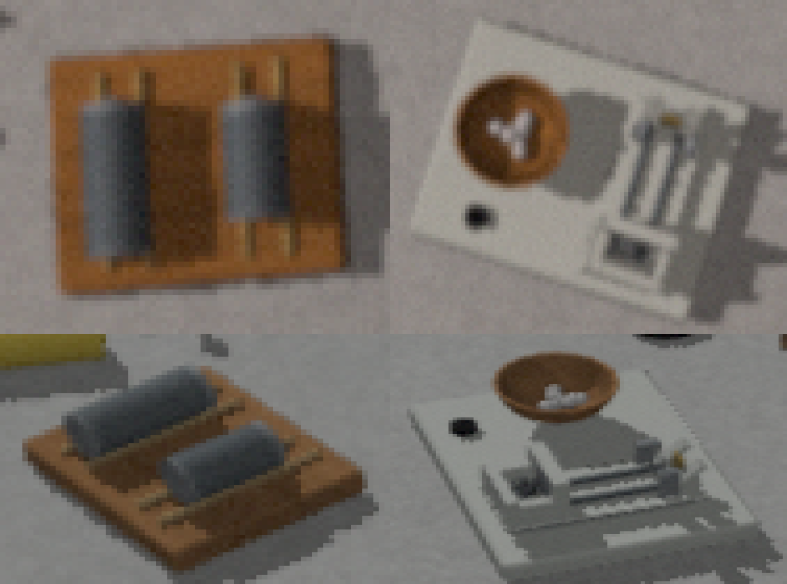

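The left cell (crop 115,180) is longer, measured at 64 mm against 48 mm. The white spinner's bar and plate end is at the bottom of the image (world −x), with the clips at the top and the bowl at +y. Next I need the nub direction and the spinner pose.

Run:
```python
from h import *
def avg(n,k=8):
    cs=[cam(n) for _ in range(k)]; c=cs[0]; c['image']=np.mean([x['image'] for x in cs],0); 
    D=np.array([x['depth'] for x in cs]); c['depth']=np.median(D,0); return c
t=avg('top'); s=avg('side',6)
np.savez('avg.npz',t=t['image'],s=s['image'],td=t['depth'],sd=s['depth'])
def up(I,f,w,h): 
    g=np.clip((I-20)*1.9,0,255).astype(np.uint8); return cv2.resize(g,(w,h),interpolation=cv2.INTER_CUBIC)
u=up(t['image'][225:275,140:190],0,400,400)
v=up(s['image'][172:217,175:235],0,400,400)
cv2.imwrite('pics/nub.png',np.hstack([u,v]))
# spinner base rect: saturation/brightness mask and heights
P=cloud(t); z=P[...,2]
reg=np.zeros((420,560),bool); reg[192:282,262:362]=1
I8=t['image'].astype(np.uint8); hsv=cv2.cvtColor(I8,cv2.COLOR_BGR2HSV)
m=reg&(z>0.012)&(z<0.028)
r=cv2.minAreaRect((P[m][:,:2]*1000).astype(np.float32)); print('base',r,m.sum())
P2=cloud(s); z2=P2[...,2]; m2=(np.abs(P2[...,0]-.5)<.13)&(np.abs(P2[...,1]+.155)<.13)&(z2>.012)&(z2<.028)
print('base side',cv2.minAreaRect((P2[m2][:,:2]*1000).astype(np.float32)),m2.sum())
for h in (P,P2):
    b=(np.abs(h[...,0]-.5)<.13)&(np.abs(h[...,1]+.155)<.13)&(h[...,2]>.034)&(h[...,2]<.1)
    print(b.sum(), np.percentile(h[b][:,2],[50,95,99.5]))
```

```text
base ((486.4037170410156, -126.12913513183594), (164.9696044921875, 201.48129272460938), 71.02667999267578) 2385
base side ((503.19427490234375, -135.85760498046875), (221.71841430664062, 266.9451904296875), 10.882505416870117) 2602
992 [0.04742808 0.06856301 0.07004461]
1313 [0.04930172 0.06890025 0.07074807]
```

View pics/nub.png

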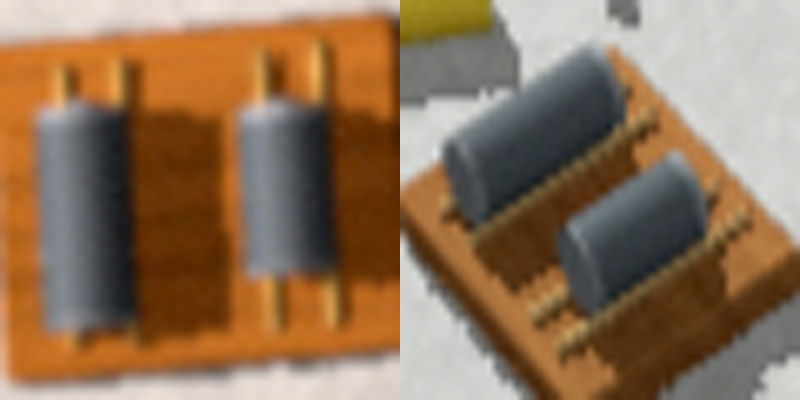

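The nub bump is at the upper (+x) end in the top view (82,98), and the near end is flat in the side view. So the cell runs along world +x. Next: spinner pose and bar height.

Run:
```python
from h import *
a=np.load('avg.npz')
for n in('top','side'):
    c=cam(n); c['depth']=a[n[0]+'d']; P=cloud(c); z=P[...,2]
    reg=np.hypot(P[...,0]-.49,P[...,1]+.155)<.13
    m=(reg&(z>.015)&(z<.025)).astype(np.uint8); 
    full=(reg&(z>.014)&(z<.1)).astype(np.uint8)
    full=cv2.morphologyEx(full,cv2.MORPH_OPEN,np.ones((5,5)))
    k=cv2.connectedComponentsWithStats(full); i=1+np.argmax(k[2][1:,4]); f=(k[1]==i)
    Q=P[f&(z<.025)]; print(n,'base',cv2.minAreaRect((Q[:,:2]*1000).astype(np.float32)), 'zmed',np.median(Q[:,2]))
    b=reg&(z>.063)&(z<.09)
    q=P[b]; print(' bar',b.sum(),q.mean(0).round(4),np.median(q[:,2]),cv2.minAreaRect((q[:,:2]*1000).astype(np.float32)))
    # board top & table heights for z calibration
    print(' table',np.median(P[(np.hypot(P[...,0]-.49,P[...,1]+.02)<.03)][:,2]))
    cc=(np.abs(P[...,0]-.487)<.025)&(np.abs(P[...,1]-.233)<.004); print(' celltop',np.percentile(P[cc][:,2],[50,90]))
```

```text
top base ((520.0879516601562, -137.861572265625), (164.9308319091797, 130.00811767578125), 70.91043090820312) zmed 0.02036910496344191
 bar 64 [ 0.4814 -0.1637  0.0692] 0.069258544680662 ((481.37786865234375, -163.98373413085938), (39.7126350402832, 7.460525989532471), 71.38925170898438)
 table 0.0007376964566656596
 celltop [0.04465934 0.04550849]
side base ((521.6305541992188, -137.4683074951172), (166.52345275878906, 130.78579711914062), 71.19778442382812) zmed 0.021079705460461895
 bar 83 [ 0.4818 -0.1657  0.0694] 0.06995058606923676 ((482.68975830078125, -163.77703857421875), (40.62030029296875, 8.185449600219727), 71.0362777709961)
 table 0.0015662938998942666
 celltop [0.04468463 0.04609455]
```

```bash
cat >> h.py <<'E'
from scipy.linalg import fractional_matrix_power as fmp
def T(p,r):
    M=np.eye(4); M[:3,:3]=r; M[:3,3]=p; return M
def cur():
    s=robot.observe(); return T(s['tool_pos'],R.from_euler('xyz',s['tool_rot']).as_matrix())
def plan(M,n):
    X=np.real(fmp(np.linalg.inv(cur())@M,1/n))
    print(n,'rows of',(X[:3,3]*100).round(3).tolist(),R.from_matrix(X[:3,:3]).as_rotvec().round(4).tolist())
def down(yaw): return R.from_euler('xyz',[np.pi,0,np.radians(yaw)]).as_matrix()
# bay frame
th=np.radians(-19); O=np.array([.5114,-.1742,.0468])
B=T(O,R.from_euler('z',th).as_matrix())
E
python3 - <<'E'
from h import *
plan(T([.479,.2325,.10],down(183.9)),16)
E
```

```text
16 rows of [-1.961, -1.228, 0.842] [0.0, 0.0, -0.0299]
```

Request:
carry_out:
  deltas:
    - [-1.96,-1.23,0.84,0,0,-0.03,0.42]
    - [-1.96,-1.23,0.84,0,0,-0.03,0.42]
    - [-1.96,-1.23,0.84,0,0,-0.03,0.42]
    - [-1.96,-1.23,0.84,0,0,-0.03,0.42]
    - [-1.96,-1.23,0.84,0,0,-0.03,0.42]
    - [-1.96,-1.23,0.84,0,0,-0.03,0.42]
    - [-1.96,-1.23,0.84,0,0,-0.03,0.42]
    - [-1.96,-1.23,0.84,0,0,-0.03,0.42]
  force: 20

```text
time: 1.67
tool_pos: [0.3299, 0.3398, 0.1673]
tool_rot: [3.141, 0.0, 2.972]
contact_force: [0.0, -0.2, 0.5]
opening: 0.0433
grip_force: 0.0
```

Request:
carry_out:
  deltas:
    - [-1.96,-1.23,0.84,0,0,-0.03,0.42]
    - [-1.96,-1.23,0.84,0,0,-0.03,0.42]
    - [-1.96,-1.23,0.84,0,0,-0.03,0.42]
    - [-1.96,-1.23,0.84,0,0,-0.03,0.42]
    - [-1.96,-1.23,0.84,0,0,-0.03,0.42]
    - [-1.96,-1.23,0.84,0,0,-0.03,0.42]
    - [-1.96,-1.23,0.84,0,0,-0.03,0.42]
    - [-1.96,-1.23,0.84,0,0,-0.03,0.42]

```text
time: 2.33
tool_pos: [0.4798, 0.2316, 0.1]
tool_rot: [3.141, 0.0, -3.071]
contact_force: [0.3, -0.1, -0.7]
opening: 0.0387
grip_force: 0.0
```

Run:
```python
from h import *
s=robot.observe(); print(s['time'],s['tool_pos'],s['tool_rot'],s['opening'],s['contact_force'])
plan(T([.479,.2325,.027],down(183.9)),8)
```

```text
2.3333 [0.47984091 0.23161426 0.09996404] [ 3.14146018e+00  1.23909229e-04 -3.07112595e+00] 0.03873936044490078 [ 0.29725573 -0.11744685 -0.7090486 ]
8 rows of [0.01, 0.012, 0.912] [0.0, 0.0, 0.0003]
```

Request:
carry_out:
  deltas:
    - [0.01,0.01,1.2,0,0,0,0.42]
    - [0.01,0.01,1.2,0,0,0,0.42]
    - [0.01,0.01,1.2,0,0,0,0.42]
    - [0.01,0.01,1.2,0,0,0,0.42]
    - [0.01,0.01,1.2,0,0,0,0.42]
    - [0.01,0.01,0.8,0,0,0,0.42]
    - [0.01,0.01,0.5,0,0,0,0.42]
    - [0,0,0,0,0,0,0.42]

```text
time: 3.0
tool_pos: [0.4777, 0.2329, 0.0265]
tool_rot: [-3.141, -0.002, -3.072]
contact_force: [-0.2, 0.9, -0.3]
opening: 0.0388
grip_force: 0.0
```

Request:
carry_out:
  deltas:
    - [0,0,0,0,0,0,0.1]
    - [0,0,0,0,0,0,0.1]
    - [0,0,0,0,0,0,0.1]
    - [0,0,0,0,0,0,0.1]
    - [0,0,0,0,0,0,0.1]
    - [0,0,0,0,0,0,0.1]
    - [0,0,0,0,0,0,0.1]
    - [0,0,0,0,0,0,0.1]
  force: 20

```text
time: 3.67
tool_pos: [0.4786, 0.2316, 0.0284]
tool_rot: [-3.14, 0.001, -3.072]
contact_force: [-0.1, -8.7, 5.4]
opening: 0.0255
grip_force: 20.0
```

Request:
carry_out:
  deltas:
    - [0,0,-0.5,0,0,0,0.1]
    - [0,0,-1.2,0,0,0,0.1]
    - [0,0,-1.5,0,0,0,0.1]
    - [0,0,-1.8,0,0,0,0.1]
    - [0,0,-1.8,0,0,0,0.1]
    - [0,0,-1.8,0,0,0,0.1]
    - [0,0,-1.8,0,0,0,0.1]
    - [0,0,-1,0,0,0,0.1]
  force: 25

```text
time: 4.33
tool_pos: [0.479, 0.2336, 0.144]
tool_rot: [3.14, 0.004, -3.072]
contact_force: [-0.4, 0.1, -1.0]
opening: 0.0251
grip_force: 25.0
```

Run:
```python
from h import *
s=robot.observe(); print(s['time'],s['tool_pos'],s['tool_rot'],s['opening'],s['contact_force'])
for n in('top','side'):
    c=cam(n); P=cloud(c); q=np.linalg.inv(cur()); L=P@q[:3,:3].T+q[:3,3]
    m=(np.abs(L[...,0])<.06)&(np.abs(L[...,1])<.012)&(L[...,2]>-.02)&(L[...,2]<.03)
    l=L[m]; print(n,m.sum(),np.percentile(l,[1,5,50,95,99],axis=0).round(4).tolist())
    u,v=map(int,proj(c,s['tool_pos'])); 
    cv2.imwrite(f'pics/grip_{n}.png',cv2.resize(c['image'][v-45:v+45,u-55:u+55],(440,360),interpolation=2))
a=cv2.imread('pics/grip_top.png');b=cv2.imread('pics/grip_side.png');cv2.imwrite('pics/grip.png',cv2.resize(np.hstack([a,b]),(800,327)))
# tilted pre-insertion pose: cell centre in bay, tilt 22
```

```text
4.3333 [0.47896212 0.23355017 0.14403269] [ 3.14038021  0.00367693 -3.07225802] 0.025079398558526374 [-0.41785383  0.13577883 -1.02123845]Traceback (most recent call last):
  File "<stdin>", line 6, in <module>
    return _quantile_unchecked(
        a, q, axis, out, overwrite_input, method, keepdims, weights)
    return _ureduce(a,
                    func=_quantile_ureduce_func,
    ...<5 lines>...
                    overwrite_input=overwrite_input,
                    method=method)
    r = func(a, **kwargs)
    result = _quantile(arr,
                       quantiles=q,
    ...<2 lines>...
                       out=out,
                       weights=wgt)
    slices_having_nans = np.isnan(arr[-1, ...])
                                  ~~~^^^^^^^^^
IndexError: index -1 is out of bounds for axis 0 with size 0
```

```bash
cat >> h.py <<'E'
c_t=np.array([-.0084,0,-.002])
def pose(Fx,Bz,tilt,y=0):
    """cell with flat-end centre x=Fx, lowest flat edge at z=Bz (mm, bay frame; seated Bz=-13), tilt deg"""
    t=np.radians(tilt); cx=np.array([np.cos(t),0,np.sin(t)])
    F=np.array([Fx,y,Bz+13*np.cos(t)])/1000
    Rc=R.from_euler('y',-t).as_matrix(); Rt=Rc@np.diag([-1,1,-1.])
    C=F+.0325*cx
    return B@T(C-Rt@c_t,Rt)
def where():
    """inverse: commanded/measured cell in bay frame"""
    M=np.linalg.inv(B)@cur(); Rc=M[:3,:3]@np.diag([-1,1,-1.]); C=M[:3,3]+M[:3,:3]@c_t
    cx=Rc[:,0]; F=C-.0325*cx; t=np.degrees(np.arcsin(cx[2]))
    s=robot.observe(); f=B[:3,:3].T@s['contact_force']
    print('t %.2f'%s['time'],'F',(F*1000).round(1),'Bz %.1f'%(F[2]*1000-13*np.cos(np.radians(t))),'tilt %.1f yaw %.2f'%(t,np.degrees(np.arctan2(cx[1],cx[0]))),'f_bay',f.round(1),'op',s['opening'].round(4),'tq',s['torque'].round(2))
E
python3 - <<'E'
from h import *
where(); plan(pose(-17,50,24),24); plan(pose(-17,50,24),16); print(pose(-17,50,24).round(3))
E
```

```text
Traceback (most recent call last):
  File "h.py", line 42, in where
    print('t %.2f'%s['time'],'F',(F*1000).round(1),'Bz %.1f'%(F[2]*1000-13*np.cos(np.radians(t))),'tilt %.1f yaw %.2f'%(t,np.degrees(np.arctan2(cx[1],cx[0]))),'f_bay',f.round(1),'op',s['opening'].round(4),'tq',s['torque'].round(2))
                                                                                                                                                                                       ^^^^^^^^^^^^^^^^^^
AttributeError: 'float' object has no attribute 'round'
```

```bash
sed -i "s/s\['opening'\].round(4)/round(s['opening'],4)/" h.py
python3 - <<'E'
from h import *
where(); plan(pose(-17,50,24),24); plan(pose(-17,50,24),16); print(pose(-17,50,24).round(3).tolist())
E
```

```text
t 4.38 F [-185.1  366.   100.2] Bz 87.2 tilt 0.3 yaw 22.97 f_bay [ 0.9 -0.   0.5] op 0.0251 tq [0.02 0.01 0.02]
24 rows of [-0.332, -1.684, 0.213] [0.0036, -0.017, 0.0164]
16 rows of [-0.489, -2.528, 0.315] [0.0054, -0.0255, 0.0247]
[[-0.864, 0.326, 0.385, 0.517], [0.297, 0.946, -0.132, -0.176], [-0.407, 0.0, -0.914, 0.117], [0.0, 0.0, 0.0, 1.0]]
```

Request:
carry_out:
  deltas:
    - [-0.489,-2.53,0.315,0.0054,-0.0255,0.0247,0.1]
    - [-0.489,-2.53,0.315,0.0054,-0.0255,0.0247,0.1]
    - [-0.489,-2.53,0.315,0.0054,-0.0255,0.0247,0.1]
    - [-0.489,-2.53,0.315,0.0054,-0.0255,0.0247,0.1]
    - [-0.489,-2.53,0.315,0.0054,-0.0255,0.0247,0.1]
    - [-0.489,-2.53,0.315,0.0054,-0.0255,0.0247,0.1]
    - [-0.489,-2.53,0.315,0.0054,-0.0255,0.0247,0.1]
    - [-0.489,-2.53,0.315,0.0054,-0.0255,0.0247,0.1]

```text
time: 5.05
tool_pos: [0.5153, 0.0289, 0.1219]
tool_rot: [-3.119, 0.208, 3.014]
contact_force: [0.8, 0.5, -1.1]
opening: 0.0254
grip_force: 25.0
```

Request:
carry_out:
  deltas:
    - [-0.489,-2.53,0.315,0.0054,-0.0255,0.0247,0.1]
    - [-0.489,-2.53,0.315,0.0054,-0.0255,0.0247,0.1]
    - [-0.489,-2.53,0.315,0.0054,-0.0255,0.0247,0.1]
    - [-0.489,-2.53,0.315,0.0054,-0.0255,0.0247,0.1]
    - [-0.489,-2.53,0.315,0.0054,-0.0255,0.0247,0.1]
    - [-0.489,-2.53,0.315,0.0054,-0.0255,0.0247,0.1]
    - [-0.489,-2.53,0.315,0.0054,-0.0255,0.0247,0.1]
    - [-0.489,-2.53,0.315,0.0054,-0.0255,0.0247,0.1]

```text
time: 5.72
tool_pos: [0.5145, -0.1784, 0.113]
tool_rot: [-3.138, 0.415, 2.809]
contact_force: [0.2, 1.3, -1.4]
opening: 0.0252
grip_force: 25.0
```

Run:
```python
from h import *
c=cam('side'); where(); plan(pose(-17,0,24),8)
M=np.linalg.inv(cur()); P=cloud(c); L=P@M[:3,:3].T+M[:3,3]   # tool frame points
I=c['image'].astype(int)
m=(np.abs(L[...,0]+.008)<.05)&(np.abs(L[...,1])<.016)&(L[...,2]>-.02)&(L[...,2]<.014)
l=L[m]; print(m.sum(),np.percentile(l,[1,5,50,95,99],axis=0).round(4).tolist() if m.sum() else '')
u,v=map(int,proj(c,robot.observe()['tool_pos']))
cv2.imwrite('pics/pre.png',cv2.resize(c['image'][v-60:v+60,u-80:u+80],(800,600),interpolation=2))
```

```text
t 5.77 F [-17.6  -6.   58.1] Bz 46.2 tilt 23.9 yaw -0.21 f_bay [ 1.5 -2.5 -0.4] op 0.0258 tq [-0.07  0.32 -0.05]
8 rows of [0.228, 0.078, 0.53] [-0.0008, -0.0002, -0.0004]
66 [[-0.041, -0.009, -0.0189], [-0.04, -0.0082, -0.0181], [-0.0362, -0.0023, -0.0117], [-0.032, 0.0104, 0.0003], [-0.0316, 0.0145, 0.0044]]
```

View pics/pre.png

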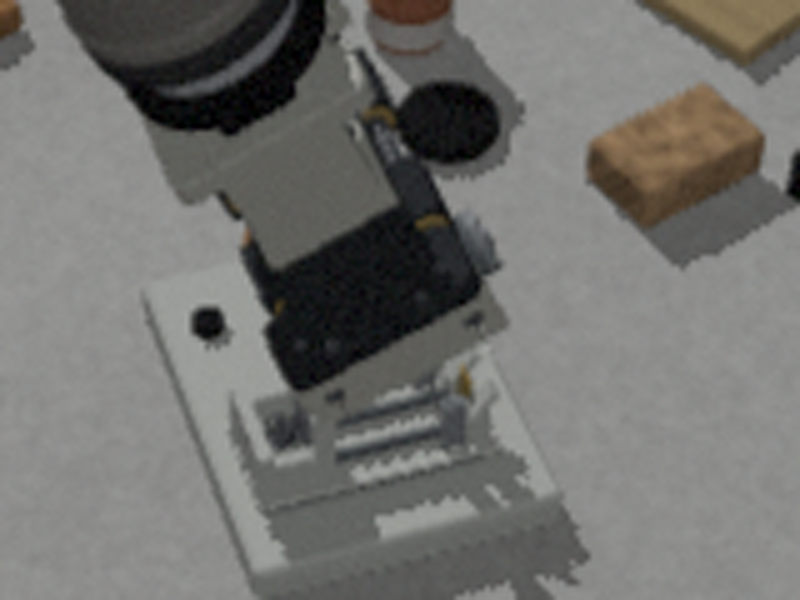

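The side view shows the tilted gripper above the bay, with the nub end poking out at (480,240) and the rails and bar visible below. I'll lower it and check that it has settled.

Request:
carry_out:
  deltas:
    - [0.2,0,0.457,0,0,0,0.1]
    - [0.2,0,0.457,0,0,0,0.1]
    - [0.2,0,0.457,0,0,0,0.1]
    - [0.2,0,0.457,0,0,0,0.1]
    - [0.2,0,0.457,0,0,0,0.1]
    - [0.2,0,0.457,0,0,0,0.1]
    - [0,0,0,0,0,0,0.1]
    - [0,0,0,0,0,0,0.1]

```text
time: 6.43
tool_pos: [0.515, -0.1769, 0.083]
tool_rot: [-3.138, 0.413, 2.811]
contact_force: [-0.2, -0.9, -1.2]
opening: 0.0251
grip_force: 25.0
```

Run:
```python
from h import *
where(); plan(pose(-17,-3,24),8)
```

```text
t 6.43 F [-18.6  -1.4  28.4] Bz 16.5 tilt 23.7 yaw 0.06 f_bay [ 0.1 -0.9 -1.2] op 0.0251 tq [ 0.11  0.33 -0.  ]
8 rows of [0.08, 0.018, 0.23] [-0.0004, -0.0007, 0.0001]
```

Request:
carry_out:
  deltas:
    - [0.107,0.024,0.307,0,-0.001,0,0.1]
    - [0.107,0.024,0.307,0,-0.001,0,0.1]
    - [0.107,0.024,0.307,0,-0.001,0,0.1]
    - [0.107,0.024,0.307,0,-0.001,0,0.1]
    - [0.107,0.024,0.307,0,-0.001,0,0.1]
    - [0.107,0.024,0.307,0,-0.001,0,0.1]
    - [0,0,0,0,0,0,0.1]
    - [0,0,0,0,0,0,0.1]

```text
time: 7.1
tool_pos: [0.5195, -0.1784, 0.0706]
tool_rot: [-3.141, 0.41, 2.81]
contact_force: [0.2, 0.0, -0.6]
opening: 0.0254
grip_force: 25.0
```

Run:
```python
from h import *
where(); plan(pose(-17,-8,24),8)
```

```text
t 7.10 F [-13.9  -1.4  16.1] Bz 4.1 tilt 23.5 yaw 0.03 f_bay [ 0.2  0.1 -0.6] op 0.0254 tq [ 0.15  0.26 -0.03]
8 rows of [0.097, 0.017, 0.121] [0.0, -0.0011, 0.0001]
```

Run:
```python
from h import *
s=robot.observe(); print(s['qpos'].round(3),s['qvel'].round(3),s['tool_pos'])
c=cam('side'); where(); c=cam('side'); where()
```

```text
[-0.511  0.444  2.021  0.259  0.282 -1.985] [ 0.    -0.006  0.002 -0.     0.002 -0.001] [ 0.51950293 -0.17841463  0.07063405]
t 7.15 F [-13.9  -1.3  16.1] Bz 4.2 tilt 23.5 yaw 0.03 f_bay [-0.1  0.1 -1.1] op 0.0252 tq [ 0.1   0.29 -0.  ]
t 7.20 F [-14.   -1.3  16.2] Bz 4.2 tilt 23.5 yaw 0.03 f_bay [-0.1 -0.2 -0.7] op 0.0252 tq [0.14 0.28 0.  ]
```

Joint 5 is at its lower limit (0.28), so the tool can't tilt that far here. I'll put the cell back in its groove and regrip it with the tool leaning the other way, so that tilting the cell needs little tool tilt.

Request:
carry_out:
  deltas:
    - [-0.3,0,-0.65,0,0.02,0,0.1]
    - [-0.3,0,-0.65,0,0.02,0,0.1]
    - [-0.3,0,-0.65,0,0.02,0,0.1]
    - [-0.3,0,-0.65,0,0.02,0,0.1]
    - [-0.3,0,-0.65,0,0.02,0,0.1]
    - [-0.3,0,-0.65,0,0.02,0,0.1]
    - [-0.3,0,-0.65,0,0.02,0,0.1]
    - [-0.3,0,-0.65,0,0.02,0,0.1]

```text
time: 7.87
tool_pos: [0.5244, -0.18, 0.1282]
tool_rot: [-3.141, 0.249, 2.811]
contact_force: [0.1, -0.5, -1.3]
opening: 0.0252
grip_force: 25.0
```

Run:
```python
from h import *
where(); plan(T([.4790,.2326,.10],down(184.0)),16)
```

```text
t 7.87 F [-9.7 -1.3 77.4] Bz 64.8 tilt 14.3 yaw 0.03 f_bay [ 0.2 -0.4 -1.3] op 0.0252 tq [ 0.02  0.19 -0.01]
16 rows of [0.67, 2.531, 0.068] [-0.0031, 0.0153, -0.0249]
```

Request:
carry_out:
  deltas:
    - [0.67,2.53,0.068,-0.003,0.0153,-0.025,0.1]
    - [0.67,2.53,0.068,-0.003,0.0153,-0.025,0.1]
    - [0.67,2.53,0.068,-0.003,0.0153,-0.025,0.1]
    - [0.67,2.53,0.068,-0.003,0.0153,-0.025,0.1]
    - [0.67,2.53,0.068,-0.003,0.0153,-0.025,0.1]
    - [0.67,2.53,0.068,-0.003,0.0153,-0.025,0.1]
    - [0.67,2.53,0.068,-0.003,0.0153,-0.025,0.1]
    - [0.67,2.53,0.068,-0.003,0.0153,-0.025,0.1]

```text
time: 8.53
tool_pos: [0.5231, 0.0296, 0.1103]
tool_rot: [-3.128, 0.125, 3.014]
contact_force: [0.1, -0.6, -0.7]
opening: 0.0255
grip_force: 25.0
```

Request:
carry_out:
  deltas:
    - [0.67,2.53,0.068,-0.003,0.0153,-0.025,0.1]
    - [0.67,2.53,0.068,-0.003,0.0153,-0.025,0.1]
    - [0.67,2.53,0.068,-0.003,0.0153,-0.025,0.1]
    - [0.67,2.53,0.068,-0.003,0.0153,-0.025,0.1]
    - [0.67,2.53,0.068,-0.003,0.0153,-0.025,0.1]
    - [0.67,2.53,0.068,-0.003,0.0153,-0.025,0.1]
    - [0.67,2.53,0.068,-0.003,0.0153,-0.025,0.1]
    - [0.67,2.53,0.068,-0.003,0.0153,-0.025,0.1]

```text
time: 9.2
tool_pos: [0.4785, 0.2336, 0.0989]
tool_rot: [-3.139, 0.001, -3.07]
contact_force: [-0.1, 0.0, -0.5]
opening: 0.0255
grip_force: 25.0
```

Request:
carry_out:
  deltas:
    - [0,0,0,0,0,0,0.1]
    - [0,0,0,0,0,0,0.1]
    - [0,0,0,0,0,0,0.1]
    - [0,0,0,0,0,0,0.1]
    - [0,0,0,0,0,0,0.1]
    - [0,0,0,0,0,0,0.1]
    - [0,0,0,0,0,0,0.1]
    - [0,0,0,0,0,0,0.1]

```text
time: 9.87
tool_pos: [0.4789, 0.2319, 0.0989]
tool_rot: [-3.139, 0.001, -3.072]
contact_force: [0.7, 0.2, -0.6]
opening: 0.0253
grip_force: 25.0
```

Run:
```python
from h import *
s=robot.observe(); print(s['tool_pos'],s['tool_rot'],s['qpos'].round(2)); plan(T([.4790,.2326,.031],down(184.0)),8)
```

```text
[0.47893993 0.2319092  0.09891832] [-3.13919076e+00  9.80451540e-04 -3.07163611e+00] [ 0.31  0.5   1.68 -0.    0.95 -1.33]
8 rows of [-0.001, 0.01, 0.849] [-0.0003, 0.0001, 0.0]
```

Request:
carry_out:
  deltas:
    - [0,0.02,1.2,0,0,0,0.1]
    - [0,0.02,1.2,0,0,0,0.1]
    - [0,0.02,1.2,0,0,0,0.1]
    - [0,0.01,1.2,0,0,0,0.1]
    - [0,0.01,1.1,0,0,0,0.1]
    - [0,0,0.6,0,0,0,0.1]
    - [0,0,0.3,0,0,0,0.1]
    - [0,0,0,0,0,0,0.1]

```text
time: 10.53
tool_pos: [0.4786, 0.2328, 0.0304]
tool_rot: [-3.139, -0.0, -3.071]
contact_force: [-0.3, 0.5, -1.9]
opening: 0.0253
grip_force: 25.0
```

Request:
carry_out:
  deltas:
    - [0,0,0.1,0,0,0,0.1]
    - [0,0,0,0,0,0,0.1]
    - [0,0,0,0,0,0,0.3]
    - [0,0,0,0,0,0,0.42]
    - [0,0,0,0,0,0,0.42]
    - [0,0,0,0,0,0,0.42]
    - [0,0,0,0,0,0,0.42]
    - [0,0,0,0,0,0,0.42]

```text
time: 11.2
tool_pos: [0.4789, 0.233, 0.03]
tool_rot: [-3.139, 0.001, -3.071]
contact_force: [-0.6, -0.1, 0.2]
opening: 0.0383
grip_force: 0.0
```

Run:
```python
from h import *
s=robot.observe(); print(s['tool_pos'],s['opening'])
Rt=down(184.0)@R.from_euler('y',16,degrees=True).as_matrix()
plan(T([.4790,.2332,.034],Rt),8); print(Rt[:,2])
```

```text
[0.47886542 0.23298295 0.0299832 ] 0.038288913242133904
8 rows of [0.004, 0.003, -0.05] [-0.0003, 0.035, 0.0001]
[-0.27496592 -0.01922749 -0.9612617 ]
```

Request:
carry_out:
  deltas:
    - [0,0,-0.05,0,0.035,0,0.42]
    - [0,0,-0.05,0,0.035,0,0.42]
    - [0,0,-0.05,0,0.035,0,0.42]
    - [0,0,-0.05,0,0.035,0,0.42]
    - [0,0,-0.05,0,0.035,0,0.42]
    - [0,0,-0.05,0,0.035,0,0.42]
    - [0,0,-0.05,0,0.035,0,0.42]
    - [0,0,-0.05,0,0.035,0,0.42]

```text
time: 11.87
tool_pos: [0.4793, 0.233, 0.0339]
tool_rot: [-3.139, -0.281, -3.071]
contact_force: [0.2, 1.3, -0.6]
opening: 0.0385
grip_force: 0.0
```

Run:
```python
from h import *
s=robot.observe(); print(s['tool_pos'],s['tool_rot'],s['opening'])
Rt=down(184.0)@R.from_euler('y',16,degrees=True).as_matrix()
plan(T([.4790,.2332,.029],Rt),3)
```

```text
[0.47932712 0.2330333  0.03389052] [-3.13913594 -0.28066546 -3.07142832] 0.0384622119846608
3 rows of [-0.035, 0.007, 0.16] [-0.0009, -0.0005, 0.0001]
```

Request:
carry_out:
  deltas:
    - [-0.035,0.007,0.16,0,0,0,0.42]
    - [-0.035,0.007,0.16,0,0,0,0.42]
    - [-0.035,0.007,0.16,0,0,0,0.42]
    - [0,0,0,0,0,0,0.2]
    - [0,0,0,0,0,0,0.1]
    - [0,0,0,0,0,0,0.1]
    - [0,0,0,0,0,0,0.1]
    - [0,0,0,0,0,0,0.1]
  force: 25

```text
time: 12.53
tool_pos: [0.4786, 0.2315, 0.0294]
tool_rot: [-3.136, -0.28, -3.071]
contact_force: [-0.4, -6.8, 4.0]
opening: 0.0253
grip_force: 25.0
```

Request:
carry_out:
  deltas:
    - [0.1,0,-0.4,0,0,0,0.1]
    - [0.3,0,-1.1,0,0,0,0.1]
    - [0.4,0,-1.4,0,0,0,0.1]
    - [0.4,0,-1.4,0,0,0,0.1]
    - [0.4,0,-1.4,0,0,0,0.1]
    - [0.4,0,-1.4,0,0,0,0.1]
    - [0.4,0,-1.4,0,0,0,0.1]
    - [0.3,0,-1,0,0,0,0.1]

```text
time: 13.2
tool_pos: [0.4795, 0.2339, 0.1299]
tool_rot: [-3.14, -0.277, -3.071]
contact_force: [0.1, -0.3, -1.1]
opening: 0.0251
grip_force: 25.0
```

```bash
cat >> h.py <<'E'
_Rg=R.from_euler('xyz',[np.pi,-.28,-3.071]).as_matrix()
_Rcell=R.from_euler('z',np.pi-3.071).as_matrix()
c_t=_Rg.T@(_Rcell@np.array([.0084,0,.0006])); Rrel=_Rg.T@_Rcell   # cell in tool
def pose(Fx,Bz,tilt,y=0):
    t=np.radians(tilt); F=np.array([Fx,y,Bz+13*np.cos(t)])/1000
    Rc=R.from_euler('y',-t).as_matrix(); Rt=Rc@Rrel.T
    return B@T(F+.0325*Rc[:,0]-Rt@c_t,Rt)
def where():
    M=np.linalg.inv(B)@cur(); Rc=M[:3,:3]@Rrel; C=M[:3,3]+M[:3,:3]@c_t
    cx=Rc[:,0]; F=C-.0325*cx; t=np.degrees(np.arcsin(cx[2]))
    s=robot.observe(); f=B[:3,:3].T@s['contact_force']
    print('t %.2f'%s['time'],'F',(F*1000).round(1),'Bz %.1f'%(F[2]*1000-13*np.cos(np.radians(t))),'tilt %.1f yaw %.2f'%(t,np.degrees(np.arctan2(cx[1],cx[0]))),'f_bay',f.round(1),'q5 %.2f'%s['qpos'][4],'op',round(s['opening'],4))
E
python3 - <<'E'
from h import *
print(c_t,Rrel.round(3).tolist()); where(); plan(pose(-17,45,24),16)
E
```

```text
[-7.90705229e-03 -7.35296991e-19 -2.89802071e-03] [[-0.961, -0.0, 0.276], [-0.0, 1.0, 0.0], [-0.276, 0.0, -0.961]]
t 13.20 F [-185.2  366.1   83.6] Bz 70.6 tilt 0.2 yaw 23.07 f_bay [ 0.2 -0.3 -1.1] q5 1.38 op 0.0251
16 rows of [-0.547, -2.53, 0.1] [-0.0018, -0.0256, 0.0253]
```

Request:
carry_out:
  deltas:
    - [-0.547,-2.53,0.1,-0.0018,-0.0256,0.0253,0.1]
    - [-0.547,-2.53,0.1,-0.0018,-0.0256,0.0253,0.1]
    - [-0.547,-2.53,0.1,-0.0018,-0.0256,0.0253,0.1]
    - [-0.547,-2.53,0.1,-0.0018,-0.0256,0.0253,0.1]
    - [-0.547,-2.53,0.1,-0.0018,-0.0256,0.0253,0.1]
    - [-0.547,-2.53,0.1,-0.0018,-0.0256,0.0253,0.1]
    - [-0.547,-2.53,0.1,-0.0018,-0.0256,0.0253,0.1]
    - [-0.547,-2.53,0.1,-0.0018,-0.0256,0.0253,0.1]

```text
time: 13.87
tool_pos: [0.5172, 0.0294, 0.1153]
tool_rot: [-3.118, -0.069, 3.008]
contact_force: [0.0, 0.5, -1.6]
opening: 0.025
grip_force: 25.0
```

Request:
carry_out:
  deltas:
    - [-0.547,-2.53,0.1,-0.0018,-0.0256,0.0253,0.1]
    - [-0.547,-2.53,0.1,-0.0018,-0.0256,0.0253,0.1]
    - [-0.547,-2.53,0.1,-0.0018,-0.0256,0.0253,0.1]
    - [-0.547,-2.53,0.1,-0.0018,-0.0256,0.0253,0.1]
    - [-0.547,-2.53,0.1,-0.0018,-0.0256,0.0253,0.1]
    - [-0.547,-2.53,0.1,-0.0018,-0.0256,0.0253,0.1]
    - [-0.547,-2.53,0.1,-0.0018,-0.0256,0.0253,0.1]
    - [-0.547,-2.53,0.1,-0.0018,-0.0256,0.0253,0.1]

```text
time: 14.53
tool_pos: [0.5158, -0.1775, 0.1119]
tool_rot: [-3.139, 0.139, 2.809]
contact_force: [0.2, -0.2, -0.5]
opening: 0.0253
grip_force: 25.0
```

Request:
carry_out:
  deltas:
    - [0,0,0,0,0,0,0.1]
    - [0,0,0,0,0,0,0.1]
    - [0,0,0,0,0,0,0.1]
    - [0,0,0,0,0,0,0.1]
    - [0,0,0,0,0,0,0.1]
    - [0,0,0,0,0,0,0.1]
    - [0,0,0,0,0,0,0.1]
    - [0,0,0,0,0,0,0.1]

```text
time: 15.2
tool_pos: [0.5159, -0.176, 0.1112]
tool_rot: [-3.139, 0.137, 2.811]
contact_force: [-0.1, -0.0, -1.4]
opening: 0.0254
grip_force: 25.0
```

Run:
```python
from h import *
where(); plan(pose(-17,-3,24),8)
```

```text
t 15.20 F [-17.4  -0.2  55.2] Bz 43.3 tilt 23.9 yaw 0.07 f_bay [-0.  -0.  -1.4] q5 0.80 op 0.0254
8 rows of [0.074, 0.003, 0.573] [-0.0003, -0.0002, 0.0001]
```

Request:
carry_out:
  deltas:
    - [0.085,0,0.65,0,0,0,0.1]
    - [0.085,0,0.65,0,0,0,0.1]
    - [0.085,0,0.65,0,0,0,0.1]
    - [0.085,0,0.65,0,0,0,0.1]
    - [0.085,0,0.65,0,0,0,0.1]
    - [0.085,0,0.65,0,0,0,0.1]
    - [0.085,0,0.65,0,0,0,0.1]
    - [0,0,0,0,0,0,0.1]

```text
time: 15.87
tool_pos: [0.5152, -0.1763, 0.0637]
tool_rot: [-3.14, 0.135, 2.81]
contact_force: [-0.0, -0.4, -1.1]
opening: 0.025
grip_force: 25.0
```

Run:
```python
from h import *
where(); plan(pose(-17,-8,24),8)
```

```text
t 15.87 F [-18.   -0.7   7.7] Bz -4.2 tilt 23.7 yaw 0.01 f_bay [ 0.1 -0.4 -1.1] q5 0.69 op 0.025
8 rows of [-0.005, 0.009, 0.048] [-0.0003, -0.0005, -0.0001]
```

Request:
carry_out:
  deltas:
    - [0.01,0.02,0.1,0,-0.001,0,0.1]
    - [0.01,0.02,0.1,0,-0.001,0,0.1]
    - [0.01,0.02,0.1,0,-0.001,0,0.1]
    - [0.01,0,0.1,0,-0.001,0,0.1]
    - [0.01,0,0.05,0,0,0,0.1]
    - [0,0,0,0,0,0,0.1]
    - [0,0,0,0,0,0,0.1]
    - [0,0,0,0,0,0,0.1]

```text
time: 16.53
tool_pos: [0.5164, -0.1761, 0.0609]
tool_rot: [-3.139, 0.141, 2.81]
contact_force: [0.8, -0.1, -0.2]
opening: 0.0253
grip_force: 25.0
```

Request:
carry_out:
  deltas:
    - [0.007,0,0.05,0,0,0,0.1]
    - [0.007,0,0.05,0,0,0,0.1]
    - [0.007,0,0.05,0,0,0,0.1]
    - [0,0,0,0,0,0,0.1]
    - [0,0,0,0,0,0,0.1]
    - [0,0,0,0,0,0,0.1]
    - [0,0,0,0,0,0,0.1]
    - [0,0,0,0,0,0,0.1]

```text
time: 17.2
tool_pos: [0.5164, -0.1761, 0.0593]
tool_rot: [-3.139, 0.141, 2.81]
contact_force: [0.7, -0.4, -0.7]
opening: 0.0256
grip_force: 25.0
```

Run:
```python
from h import *
where()
```

```text
t 17.20 F [-16.9  -0.2   3.2] Bz -8.6 tilt 24.1 yaw 0.03 f_bay [ 0.8 -0.2 -0.7] q5 0.67 op 0.0256
```

Request:
carry_out:
  deltas:
    - [0.007,0,0.05,0,0,0,0.1]
    - [0.007,0,0.05,0,0,0,0.1]
    - [0.007,0,0.05,0,0,0,0.1]
    - [0.007,0,0.05,0,0,0,0.1]
    - [0,0,0,0,0,0,0.1]
    - [0,0,0,0,0,0,0.1]
    - [0,0,0,0,0,0,0.1]
    - [0,0,0,0,0,0,0.1]

```text
time: 17.87
tool_pos: [0.5164, -0.1761, 0.0573]
tool_rot: [-3.139, 0.141, 2.81]
contact_force: [-0.3, 0.2, -0.2]
opening: 0.0249
grip_force: 25.0
```

Request:
carry_out:
  deltas:
    - [0.007,0,0.05,0,0,0,0.1]
    - [0.007,0,0.05,0,0,0,0.1]
    - [0,0,0,0,0,0,0.1]
    - [0,0,0,0,0,0,0.1]
    - [0,0,0,0,0,0,0.1]
    - [0,0,0,0,0,0,0.1]
    - [0,0,0,0,0,0,0.1]
    - [0,0,0,0,0,0,0.1]

```text
time: 18.53
tool_pos: [0.5164, -0.1762, 0.0563]
tool_rot: [-3.139, 0.141, 2.81]
contact_force: [0.4, -0.0, -0.5]
opening: 0.0255
grip_force: 25.0
```

Request:
carry_out:
  deltas:
    - [0.007,0,0.05,0,0,0,0.1]
    - [0.007,0,0.05,0,0,0,0.1]
    - [0,0,0,0,0,0,0.1]
    - [0,0,0,0,0,0,0.1]
    - [0,0,0,0,0,0,0.1]
    - [0,0,0,0,0,0,0.1]
    - [0,0,0,0,0,0,0.1]
    - [0,0,0,0,0,0,0.1]

```text
time: 19.2
tool_pos: [0.5164, -0.1762, 0.0552]
tool_rot: [-3.139, 0.141, 2.81]
contact_force: [-0.5, 0.3, -0.3]
opening: 0.025
grip_force: 25.0
```

Request:
carry_out:
  deltas:
    - [0.007,0,0.05,0,0,0,0.1]
    - [0,0,0,0,0,0,0.1]
    - [0,0,0,0,0,0,0.1]
    - [0,0,0,0,0,0,0.1]
    - [0,0,0,0,0,0,0.1]
    - [0,0,0,0,0,0,0.1]
    - [0,0,0,0,0,0,0.1]
    - [0,0,0,0,0,0,0.1]

```text
time: 19.87
tool_pos: [0.5164, -0.1762, 0.0547]
tool_rot: [-3.139, 0.141, 2.81]
contact_force: [-0.6, -1.1, -1.4]
opening: 0.0255
grip_force: 25.0
```

Request:
carry_out:
  deltas:
    - [0.007,0,0.05,0,0,0,0.1]
    - [0.003,0,0.03,0,0,0,0.1]
    - [0,0,0,0,0,0,0.1]
    - [0,0,0,0,0,0,0.1]
    - [0,0,0,0,0,0,0.1]
    - [0,0,0,0,0,0,0.1]
    - [0,0,0,0,0,0,0.1]
    - [0,0,0,0,0,0,0.1]

```text
time: 20.53
tool_pos: [0.5164, -0.1762, 0.054]
tool_rot: [-3.139, 0.141, 2.81]
contact_force: [-0.5, -1.0, -0.0]
opening: 0.0252
grip_force: 25.0
```

Run:
```python
from h import *
where()
```

```text
t 20.53 F [-16.8  -0.3  -2.1] Bz -14.0 tilt 24.1 yaw 0.03 f_bay [-0.1 -1.1 -0. ] q5 0.66 op 0.0252
```

Request:
carry_out:
  deltas:
    - [0.007,0,0.05,0,0,0,0.1]
    - [0.003,0,0.03,0,0,0,0.1]
    - [0,0,0,0,0,0,0.1]
    - [0,0,0,0,0,0,0.1]
    - [0,0,0,0,0,0,0.1]
    - [0,0,0,0,0,0,0.1]
    - [0,0,0,0,0,0,0.1]
    - [0,0,0,0,0,0,0.1]

```text
time: 21.2
tool_pos: [0.5166, -0.1762, 0.0533]
tool_rot: [-3.139, 0.142, 2.81]
contact_force: [-0.5, -1.3, 3.8]
opening: 0.0249
grip_force: 25.0
```

Request:
carry_out:
  deltas:
    - [0.007,0,0.05,0,0,0,0.1]
    - [0.003,0,0.03,0,0,0,0.1]
    - [0,0,0,0,0,0,0.1]
    - [0,0,0,0,0,0,0.1]
    - [0,0,0,0,0,0,0.1]
    - [0,0,0,0,0,0,0.1]
    - [0,0,0,0,0,0,0.1]
    - [0,0,0,0,0,0,0.1]

```text
time: 21.87
tool_pos: [0.5167, -0.1764, 0.0528]
tool_rot: [-3.139, 0.142, 2.81]
contact_force: [-1.4, -1.5, 6.3]
opening: 0.0255
grip_force: 25.0
```

Rails felt: contact starts near TCP z 0.0537, so the bay axis is about 45.5 mm above the table. I'll back off slightly and slide towards the plate.

```bash
sed -i 's/\.0468\]/.0455]/' h.py
python3 - <<'E'
from h import *
where(); plan(pose(-26.5,-12.3,24),6); plan(pose(-30.5,-12.6,24),6)
E
```

```text
t 21.87 F [-16.4  -0.4  -2. ] Bz -13.9 tilt 24.2 yaw 0.04 f_bay [-0.9 -1.8  6.3] q5 0.65 op 0.0255
6 rows of [0.162, 0.006, -0.049] [-0.0005, 0.0006, -0.0]
6 rows of [0.228, 0.006, -0.053] [-0.0005, 0.0006, -0.0]
```

Request:
carry_out:
  deltas:
    - [-0.02,0,-0.2,0,0,0,0.1]
    - [0.18,0.006,-0.025,0,0,0,0.1]
    - [0.18,0.006,-0.025,0,0,0,0.1]
    - [0.18,0.006,-0.025,0,0,0,0.1]
    - [0.18,0.006,-0.025,0,0,0,0.1]
    - [0.18,0.006,-0.025,0,0,0,0.1]
    - [0.12,0,-0.017,0,0,0,0.1]
    - [0,0,0,0,0,0,0.1]

```text
time: 22.53
tool_pos: [0.5066, -0.1724, 0.0543]
tool_rot: [-3.139, 0.141, 2.81]
contact_force: [1.2, 0.1, -1.4]
opening: 0.0253
grip_force: 25.0
```

Run:
```python
from h import *
where(); plan(pose(-30.5,-12.6,24),6)
```

```text
t 22.53 F [-27.4   0.2  -0.5] Bz -12.4 tilt 24.1 yaw 0.03 f_bay [ 1.1  0.5 -1.4] q5 0.64 op 0.0253
6 rows of [0.052, -0.003, -0.003] [-0.0004, 0.0004, -0.0]
```

Request:
carry_out:
  deltas:
    - [0.06,0,-0.005,0,0,0,0.1]
    - [0.06,0,-0.005,0,0,0,0.1]
    - [0.06,0,-0.005,0,0,0,0.1]
    - [0.06,0,-0.005,0,0,0,0.1]
    - [0.06,0,-0.005,0,0,0,0.1]
    - [0.04,0,-0.005,0,0,0,0.1]
    - [0,0,0,0,0,0,0.1]
    - [0,0,0,0,0,0,0.1]

```text
time: 23.2
tool_pos: [0.5036, -0.1714, 0.0542]
tool_rot: [-3.139, 0.141, 2.81]
contact_force: [3.3, -0.1, -1.3]
opening: 0.0256
grip_force: 25.0
```

Run:
```python
from h import *
where()
for t in (20,16,12): plan(pose(-31,-12.6,t),8)
plan(pose(-32.5,-12.6,12),8)
```

```text
t 23.20 F [-30.5   0.1  -0.6] Bz -12.5 tilt 24.1 yaw 0.03 f_bay [ 3.1  0.9 -1.3] q5 0.64 op 0.0256
8 rows of [0.0, -0.001, 0.017] [-0.0003, 0.009, -0.0]
8 rows of [-0.005, -0.001, 0.034] [-0.0003, 0.0178, -0.0]
8 rows of [-0.01, -0.001, 0.052] [-0.0003, 0.0265, -0.0001]
8 rows of [0.009, -0.001, 0.051] [-0.0003, 0.0265, -0.0001]
```

Run:
```python
from h import *
plan(pose(-33,-12.6,14),8)
```

```text
8 rows of [0.018, -0.001, 0.042] [-0.0003, 0.0221, -0.0001]
```

Request:
carry_out:
  deltas:
    - [0.018,0,0.042,0,0.022,0,0.1]
    - [0.018,0,0.042,0,0.022,0,0.1]
    - [0.018,0,0.042,0,0.022,0,0.1]
    - [0.018,0,0.042,0,0.022,0,0.1]
    - [0.018,0,0.042,0,0.022,0,0.1]
    - [0.018,0,0.042,0,0.022,0,0.1]
    - [0.018,0,0.042,0,0.022,0,0.1]
    - [0.018,0,0.042,0,0.022,0,0.1]

```text
time: 23.87
tool_pos: [0.5027, -0.1715, 0.051]
tool_rot: [-3.139, -0.035, 2.809]
contact_force: [2.1, -2.0, 1.4]
opening: 0.0254
grip_force: 25.0
```

Run:
```python
from h import *
where()
plan(pose(-33.5,-12.7,10),8)
```

```text
t 23.87 F [-32.6  -0.3   0.2] Bz -12.4 tilt 14.1 yaw 0.01 f_bay [ 2.6 -1.2  1.4] q5 0.89 op 0.0254
8 rows of [0.005, 0.004, 0.023] [-0.0004, 0.0088, -0.0001]
```

Request:
carry_out:
  deltas:
    - [0.006,0,0.023,0,0.009,0,0.1]
    - [0.006,0,0.023,0,0.009,0,0.1]
    - [0.006,0,0.023,0,0.009,0,0.1]
    - [0.006,0,0.023,0,0.009,0,0.1]
    - [0.006,0,0.023,0,0.009,0,0.1]
    - [0.006,0,0.023,0,0.009,0,0.1]
    - [0.006,0,0.023,0,0.009,0,0.1]
    - [0.006,0,0.023,0,0.009,0,0.1]

```text
time: 24.53
tool_pos: [0.5022, -0.1713, 0.0492]
tool_rot: [-3.139, -0.106, 2.809]
contact_force: [2.8, -4.6, 2.6]
opening: 0.0251
grip_force: 25.0
```

Run:
```python
from h import *
where(); print(robot.observe()['torque'])
plan(pose(-33.5,-12.8,6),8)
```

```text
t 24.53 F [-33.5  -0.2   0.1] Bz -12.7 tilt 10.0 yaw 0.00 f_bay [ 4.2 -3.4  2.6] q5 0.99 op 0.0251
[-0.75390459 -0.45782733  0.01787909]
8 rows of [-0.005, 0.003, 0.02] [-0.0004, 0.0086, -0.0001]
```

Request:
carry_out:
  deltas:
    - [-0.005,-0.03,0.02,0,0.009,0,0.1]
    - [-0.005,-0.03,0.02,0,0.009,0,0.1]
    - [-0.005,-0.02,0.02,0,0.009,0,0.1]
    - [-0.005,0,0.02,0,0.009,0,0.1]
    - [-0.005,0,0.02,0,0.009,0,0.1]
    - [0,0,0,0,0,0,0.1]
    - [0,0,0,0,0,0,0.1]
    - [0,0,0,0,0,0,0.1]

```text
time: 25.2
tool_pos: [0.5017, -0.1717, 0.0478]
tool_rot: [-3.139, -0.152, 2.809]
contact_force: [2.6, -4.6, 3.2]
opening: 0.0253
grip_force: 25.0
```

Run:
```python
from h import *
where(); print(robot.observe()['torque'])
```

```text
t 25.20 F [-33.9  -0.8  -0.2] Bz -13.1 tilt 7.4 yaw -0.01 f_bay [ 3.9 -3.5  3.2] q5 1.05 op 0.0253
[-0.65586909 -0.54644864  0.05657289]
```

Request:
carry_out:
  deltas:
    - [-0.003,-0.03,0.01,0,0.009,0,0.1]
    - [-0.003,-0.03,0.01,0,0.009,0,0.1]
    - [-0.003,-0.02,0.01,0,0.009,0,0.1]
    - [-0.003,0,0.01,0,0.009,0,0.1]
    - [-0.003,0,0.01,0,0.009,0,0.1]
    - [0,0,0,0,0,0,0.1]
    - [0,0,0,0,0,0,0.1]
    - [0,0,0,0,0,0,0.1]

```text
time: 25.87
tool_pos: [0.5012, -0.1721, 0.047]
tool_rot: [-3.139, -0.198, 2.809]
contact_force: [4.1, -0.1, -1.6]
opening: 0.0255
grip_force: 25.0
```

Run:
```python
from h import *
where(); print(robot.observe()['torque'])
```

```text
t 25.87 F [-34.4  -1.3   0.1] Bz -12.9 tilt 4.7 yaw -0.02 f_bay [ 3.9  1.2 -1.6] q5 1.11 op 0.0255
[-0.20488533 -0.54291837 -0.02747396]
```

Run:
```python
from h import *
plan(pose(-33.2,-12.9,0.5,-1),8)
```

```text
8 rows of [-0.02, 0.004, 0.018] [-0.0002, 0.0092, -0.0001]
```

Request:
carry_out:
  deltas:
    - [-0.02,0,0.018,0,0.009,0,0.1]
    - [-0.02,0,0.018,0,0.009,0,0.1]
    - [-0.02,0,0.018,0,0.009,0,0.1]
    - [-0.02,0,0.018,0,0.009,0,0.1]
    - [-0.02,0,0.018,0,0.009,0,0.1]
    - [-0.01,0,0.009,0,0.005,0,0.1]
    - [0,0,0,0,0,0,0.1]
    - [0,0,0,0,0,0,0.1]

```text
time: 26.53
tool_pos: [0.5021, -0.1725, 0.046]
tool_rot: [-3.139, -0.248, 2.809]
contact_force: [1.8, -0.1, -0.9]
opening: 0.0254
grip_force: 25.0
```

Run:
```python
from h import *
where(); print(robot.observe()['torque'])
```

```text
t 26.53 F [-33.5  -1.4   0.3] Bz -12.7 tilt 1.9 yaw -0.03 f_bay [ 1.8  0.5 -0.9] q5 1.18 op 0.0254
[ 0.0845586  -0.19196425 -0.02202607]
```

Request:
carry_out:
  deltas:
    - [-0.008,0,0.01,0,0.01,0,0.1]
    - [-0.008,0,0.01,0,0.01,0,0.1]
    - [-0.008,0,0.01,0,0.01,0,0.1]
    - [0,0,0,0,0,0,0.1]
    - [0,0,0,0,0,0,0.32]
    - [0,0,0,0,0,0,0.38]
    - [0,0,0,0,0,0,0.42]
    - [0,0,0,0,0,0,0.42]

```text
time: 27.2
tool_pos: [0.5023, -0.1728, 0.0458]
tool_rot: [-3.139, -0.277, 2.809]
contact_force: [-0.1, -0.1, -0.1]
opening: 0.0377
grip_force: 0.0
```

Request:
carry_out:
  deltas:
    - [0,0,-0.4,0,0,0,0.42]
    - [0,0,-0.8,0,0,0,0.42]
    - [0,0,-1.2,0,0,0,0.42]
    - [0,0,-1.2,0,0,0,0.42]
    - [0,0,-1.2,0,0,0,0.42]
    - [0,0,-1.2,0,-0.03,0,0.2]
    - [0,0,-1.2,0,-0.03,0,0.0]
    - [0,0,-1,0,-0.03,0,0.0]

```text
time: 27.87
tool_pos: [0.5235, -0.1798, 0.1264]
tool_rot: [-3.139, -0.184, 2.809]
contact_force: [0.1, 0.7, 0.7]
opening: 0.0231
grip_force: 0.0
```

Request:
carry_out:
  deltas:
    - [2.5,0,-1.5,0,0,0,0]
    - [2.5,0,-1.5,0,0,0,0]
    - [2.5,0,-1,0,0,0,0]
    - [2.5,0,0,0,0,0,0]
    - [2.5,0,0,0,0,0,0]
    - [2.5,0,0,0,0,0,0]
    - [0,0,0,0,0,0,0]
    - [0,0,0,0,0,0,0]

```text
time: 28.53
tool_pos: [0.3903, -0.1337, 0.1932]
tool_rot: [-3.139, -0.184, 2.809]
contact_force: [0.5, -0.6, -0.9]
opening: 0.0006
grip_force: 0.0
```

Run:
```python
from h import *
o=[]
for n in('top','side'):
    c=cam(n); P=cloud(c)-B[:3,3]; L=P@B[:3,:3]
    m=(np.abs(L[...,0])<.045)&(np.abs(L[...,1])<.006)&(L[...,2]>.003)&(L[...,2]<.03)
    l=L[m]*1000
    for x in range(-36,36,6):
        k=l[np.abs(l[:,0]-x)<3]; print(n,x,len(k),np.percentile(k[:,2],80).round(1) if len(k) else '')
    u,v=map(int,proj(c,B[:3,3])); o.append(cv2.resize(c['image'][v-30:v+30,u-40:u+40],(400,300),interpolation=2))
cv2.imwrite('pics/seat.png',np.hstack(o)); print(robot.observe()['tool_pos'],robot.observe()['time'])
```

```text
top -36 0 
top -30 0 
top -24 0 
top -18 0 
top -12 0 
top -6 0 
top 0 0 
top 6 0 
top 12 0 
top 18 0 
top 24 0 
top 30 0 
side -36 20 22.0
side -30 13 25.4
side -24 8 21.0
side -18 16 16.1
side -12 14 16.9
side -6 11 16.4
side 0 17 15.6
side 6 15 16.7
side 12 15 16.5
side 18 12 16.0
side 24 13 16.2
side 30 12 15.4
[ 0.39133598 -0.13416021  0.19252122] 28.6333
```

View pics/seat.png

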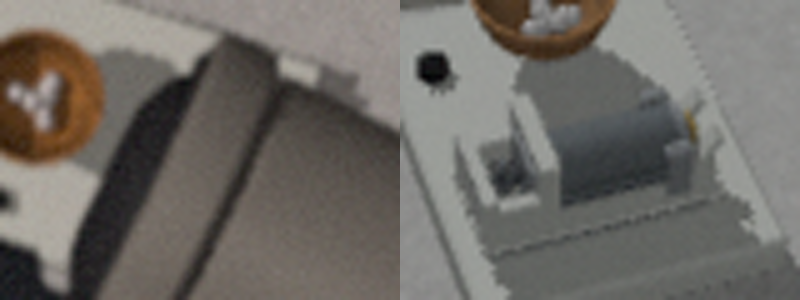

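The side view shows the cell level under the bar (540,150), with the clips closed over the nub end (670,160). The depth profile along its top is flat to within about 1 mm, and nothing is touching it. Handing in.

```bash
python3 -c "
from cell import robot
print(robot.hand_in())"
```

```text
the job is handed in; nothing more can be done
None
```

The long cell is in the spinner's bay, level under the white bar with the clips over its nub end and released. I've handed the job in, but no verdict came back, and I judged the fit from the side camera and the low final forces.

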